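Scan the label of the appliance in the test bay

TASK

Slide the clear sash of the test bay all the way up by the handle on its top and leave it up; then pick up the hand scanner and point it squarely at the barcode label on the waffle iron's sloping front, the window about 8 cm from the label, and hold it still there for two seconds without anything touching the waffle iron. Then lay the scanner back on its stand the way it lay before, let go, and leave everything else where it stands.

Things in the scene. Friction and masses are not known exactly. Their poses are not given: they have to be found in the camera images.
- sash (a joint): Travel of the sliding sash, m: 0 is fully down, 0.16 is fully up against its stop. It is stiff (about 12 N to lift) and stays where it is left.
- sash_handle (a point): Centre of the sash's pull: a black bar 130 mm long (along the bay's y), 14 mm thick, 20 mm high, on two posts 55 mm either side of this point, 25 mm above the top rail; 183 mm above the table when the sash is down. The sash is a clear panel 350 mm wide in an aluminium frame; its lower edge is 8 mm above the table when down, 168 mm when up.
- bay: The test bay: grey base plate (8 mm thick, 400 mm wide, x from -30 to 310 mm), two aluminium guide posts (320 mm high, at y = 188 and -188 mm) and clear sides 170 mm high; open at the top. Origin: on the table, mid-width, in the sash's plane; x points into the bay, away from the robot; y along the sash. Fixed.
- unit: The white waffle iron with a round steel lid, standing on the bay's base plate: 225 mm deep, 220 mm wide, 145 mm high, black front panel sloping back, facing the robot. Origin: centre of its underside, x towards its rear. Fixed. Its front edge is 120 mm before the origin.
- label: White label with black bars, 62 mm wide (its y) by 40 mm (its x, up the slope), in the middle of the waffle iron's front panel. Origin: centre of its surface, about 63 mm above the table. Its z axis points out of the label, 40 degrees above level, towards the robot.
- scanner: Grey hand scanner, 0.2 kg. Its handle is a bar 130 mm long (x from -70 to 60 mm), 32 mm wide (y), 30 mm high; the head at the front (+x) end is bent 40 degrees down. Origin: underside of the handle, mid-width; x forwards, z up. On the stand it lies upright, its beam pointing forwards and 40 degrees down.
- scanner_grip (a point): Where to hold the scanner from above, across its width (32 mm): on the handle's middle line, 26 mm above the handle's underside (4 mm below its top).
- head: The scanner's head, 50 mm wide and 28 mm thick. Origin: centre of its window, 114 mm ahead of and 30 mm below the scanner's origin; its x axis is the beam, coming out of the window; y is the scanner's y.
- stand: The scanner's stand: dark foot 100 by 110 mm, narrow column and flat rubber top without lips, 90 mm long (x from -50 to 40 mm), 40 mm wide, 60 mm above the table. Origin: on the table, under the scanner's origin as it lies; x is the way the scanner's head points, which hangs free beyond the top. Fixed.
- tray: Grey open parts tray, 130 by 160 mm, 35 mm high, fixed. Origin: centre of its underside. Bystander.
- burr: Steel grinder ring, 52 mm across, 14 mm high, in the tray. Bystander.
- mug: White mug, 80 mm across, 92 mm high. Bystander.
- spray: White bottle, 48 mm across, 130 mm high. Bystander.
- screwdriver: Screwdriver lying on the table between the robot and the bay. Bystander.
Things that resemble listed ones, but are neither listed nor needed, are in the scene too. Leave any yellow look-alike of the stand alone. Leave any purple look-alike of the scanner alone.

How it is judged:
By the outcome, as a careful person would: the job done as asked, in the order asked, and still so for the second after the job is handed in, with the robot touching nothing.
It also fails if it takes over 72 s, if anything falls off the work surface, if the arm or the gripper's body presses on something with over 40 N, if the wrist force passes 120 N, or if a joint passes its speed limit or range.

ROBOT

A 6-joint arm with a two-finger parallel gripper is mounted at the origin on the work surface. World frame = base frame: x ahead of the robot, y to its left, z up, the work surface at z = 0. Lengths are in m, angles in rad, forces in N, time in s.
With the tool pointing down it reaches from about 0.3 to 0.875 m from the base axis. Payload 6.4 kg.
Tool frame: the origin (TCP) lies midway between the tips of the shut fingers; the grasp point (between the pads) lies 19 mm behind it; z points along the fingers, y is the line along which they close (so a half turn about z gives the same grasp; the last joint's range is limited). The gripper opens to 85 mm and grips with 20 to 120 N. Pads are 22 mm wide; open, the fingers measure 114 mm over their backs; the gripper's body (76 mm by 85 mm) begins 54 mm behind the grasp point. The pads swing forward as they close: fully open they stand 13 mm farther back than shut.
Start: joints at [-1.439, 0.181, 1.607, -0, 1.354, -0.206], TCP at [0.191, -0.543, 0.203] pointing down, gripper open.
Joint ranges: [-2.99, 2.99], [-0.89, 2.07], [0.3, 2.58], [-1.14, 4.28], [0, 2.63], [-3.12, 3.12]. Speed limits (rad/s): [2.57, 2.57, 3.01, 3.14, 3.14, 3.14].

INTERFACE

Orientations are given as a unit quaternion [w, x, y, z].
In Python, from bench import * gives the robot as it stands.
- The arm moves only by the tool play_rows, never from a script. Its argument "plan" is a list of rows, each a list of 3 entries, a list of its own where there are three numbers: the finger opening in mm, from 0 to 85.4, then the shift along the tool's x, y, z normalised to -1 to 1, where 1 is 40 cm, then the turn about the tool's z normalised to -1 to 1, where 1 is pi rad. A call has 1 to 10 rows; each row is the pose to reach, as a shift and turn from the pose commanded when the call began, along the tool's axes at that moment, turning the shorter way round; what a row does not reach only later rows make up. A row lasts 1/10 s, in which the tool goes at most 50 mm and 8.59 degrees, less where a joint would pass 70% of its speed; a pose out of reach is approached as far as the arm can. A call with a number of a shift or a turn outside -1 to 1 is refused whole. A call with a gripper value outside its range is refused whole. The fingers move at their own pace and stop on an object; the grip force is fixed at half the most. Time passes only in rows, so rows that repeat a pose let the fingers close. It gives the time, the measured TCP pose, the force, the opening and the grip force at its end, in the units of the state.
- get_obs(): the state, without advancing time (a new reading comes with each control period).
- camera(name): name is "scene" or "side" or "wrist"; returns a dict with "image" (420x560x3 uint8, red, green, blue), "range_z" (420x560 float32, m along the optical axis (not along the pixel's ray), 0 where there is no reading), "intrinsics" (3x3 intrinsics, pixels), "rvec" (rotation vector, rad) and "tvec" (3), from world to camera coordinates, as OpenCV has them; the wrist camera has in their place "T_tool_cam" (4x4, takes a point from camera to tool coordinates, whose origin is the TCP and whose axes are the flange's). Camera axes: x right, y down, z forward; pixel columns grow to the right and rows downward; lengths in m; the calibration is good to about 2 mm. A picture is of the moment at which its call begins: read the wrist's pose just before it.
- hand_in(): hands the job in; it is judged then, once.
Trained networks look in a picture, given as the dict that the camera call returned (one of the last four; its "shot" number tells which), for a name from the list of things; names that differ only in an ending like _2 or _b are one class to them, and where a whole thing is asked for, a point or a joint stands for the part that bears it (a point fixed in the world has none). Each returns a list of dicts, best first, with "conf" (0 to 1); they miss things now and then, are a little off and sometimes report something else, mostly with a low value. They report only what shows in the picture. A call takes as long as a camera call. They do not tell look-alikes from the thing itself.
- search_frame(picture, label): "rect" ([centre column, centre row, width, height] in pixels, round what is visible of it).
- masks_of(picture, label): "mask" (420x560 bool, what is visible of it) and "rect" ([centre column, centre row, width, height] in pixels, round what is visible of it).
The state is a dict: "time_s": time; "q": joint angles; "dq": joint speeds; "joint_efforts": joint torques, N m; "eef_pos": TCP position; "eef_rot": TCP orientation; "wrist_force": force on the tool from outside, world axes, zero at the start; "torque": the same for the moment, N m; "opening": opening from 0.0 (shut) to 1.0 (fully open); "grasp_force": force on a finger pad.
Only numpy, scipy, OpenCV 4.12 (cv2) and the standard library are available. Lean on these libraries where they do the work, as an engineer would, in place of code of your own. Each camera call takes 0.05 s, during which the arm holds its last target. There are 200 camera calls.

## Working session

There is one attempt and no reset: what is moved stays moved. The work goes in short steps, Python scripts to look and compute and a tool call to move; the robot and the scene stay as the last step left them, time stands still between calls to the robot, and variables do not carry over. Pictures are saved under pics/ and viewed, at most 13 in all, crops included, and the job is handed in when it is done.

Besides the shell and the picture viewer there is one more tool, called after "Request:" as name([rows], argument=value, ...), one row to a line, values as JSON. play_rows: Moves the arm, as the interface text tells. Its arguments: {"type":"object","properties":{"plan":{"type":"array","items":{"type":"array"}}},"required":["plan"]}

```bash
ls; mkdir -p pics
cat > h.py <<'E'
from bench import *
import numpy as np, cv2
from scipy.spatial.transform import Rotation as R
def save(c,n): cv2.imwrite('pics/'+n,c['image'][:,:,::-1])
def pose():
    o=get_obs(); q=o['eef_rot']; return np.array(o['eef_pos']),R.from_quat([q[1],q[2],q[3],q[0]])
def cloud(c,P=None):
    z=c['range_z'];v,u=np.indices(z.shape);K=c['intrinsics']
    p=np.stack([(u-K[0,2])/K[0,0]*z,(v-K[1,2])/K[1,1]*z,z],-1)
    if 'T_tool_cam' in c:
        T=c['T_tool_cam'];p=p@T[:3,:3].T+T[:3,3];p=p@P[1].as_matrix().T+P[0]
    else: p=(p-np.ravel(c['tvec']))@R.from_rotvec(np.ravel(c['rvec'])).as_matrix()
    p[z<=0]=np.nan
    return p
E
python3 - <<'E'
from h import *
o=get_obs();print({k:np.round(v,3) for k,v in o.items()})
s=camera('scene');d=camera('side')
cv2.imwrite('pics/a.png',s['image'][:,:,::-1]);save(d,'b.png')
for n,c in(('scene',s),('side',d)):
    np.savez('pics/'+n+'.npz',**{k:v for k,v in c.items() if k!='shot'})
    p=cloud(c)
    for l in['sash_handle','scanner','stand','label','unit','head','bay','mug','spray','tray','screwdriver']:
        for m in masks_of(c,l)[:3]:
            q=p[m['mask']];q=q[~np.isnan(q[:,0])]
            print(n,l,round(m['conf'],2),np.round(m['rect']),np.round(np.median(q,0),3) if len(q) else'', np.round(np.percentile(q,[3,97],axis=0),3).tolist() if len(q) else '')
E
```

```text
pics
{'time_s': np.float64(0.0), 'q': array([-1.439,  0.182,  1.608,  0.   ,  1.354, -0.206]), 'dq': array([-0.001, -0.001, -0.   ,  0.001,  0.   ,  0.003]), 'joint_efforts': array([-1.0000e-03, -4.4487e+01, -3.5134e+01, -0.0000e+00,  9.0000e-03,
       -0.0000e+00]), 'eef_pos': array([ 0.19 , -0.542,  0.202]), 'eef_rot': array([-0.001,  0.986,  0.168,  0.   ]), 'wrist_force': array([-0.263,  0.382, -0.083]), 'torque': array([-0.037,  0.03 , -0.007]), 'grasp_force': np.float64(0.0), 'opening': np.float64(1.003)}
scene sash_handle 0.76 [264. 238.  98. 130.] [0.631 0.028 0.132] [[0.617, -0.144, 0.04], [0.647, 0.167, 0.218]]
scene sash_handle 0.21 [198. 294. 152. 130.] [0.802 0.038 0.095] [[0.686, -0.097, 0.029], [0.893, 0.117, 0.14]]
scene scanner 0.87 [330. 159.  60.  53.] [ 0.338 -0.131  0.032] [[0.292, -0.228, 0.006], [0.364, -0.055, 0.049]]
scene scanner 0.57 [388. 350.  98.  62.] [0.551 0.339 0.082] [[0.449, 0.303, -0.001], [0.626, 0.368, 0.091]]
scene scanner 0.33 [197. 295. 153. 135.] [0.802 0.038 0.094] [[0.686, -0.098, 0.027], [0.894, 0.117, 0.14]]
scene stand 0.87 [392. 268. 
[... 2280 characters left out ...]
0.037 0.101] [[0.699, -0.095, 0.042], [0.878, 0.12, 0.145]]
side head 0.81 [183. 314.  26.  25.] [0.605 0.332 0.057] [[0.571, 0.299, -0.0], [0.649, 0.348, 0.085]]
side bay 0.75 [202. 201. 186. 191.] [0.646 0.075 0.109] [[0.593, -0.166, 0.004], [0.928, 0.234, 0.295]]
side mug 0.9 [152. 322.  39.  55.] [0.673 0.374 0.054] [[0.624, 0.338, 0.002], [0.711, 0.417, 0.093]]
side spray 0.6 [313. 139.  16.  36.] [ 0.663 -0.348  0.071] [[0.647, -0.373, 0.004], [0.69, -0.336, 0.128]]
side tray 0.93 [347. 178.  55.  53.] [ 0.525 -0.322  0.006] [[0.447, -0.409, -0.001], [0.591, -0.236, 0.036]]
side screwdriver 0.93 [319. 269.  54.  54.] [ 0.453 -0.002  0.021] [[0.331, -0.024, 0.004], [0.506, 0.02, 0.028]]
```

View pics/a.png

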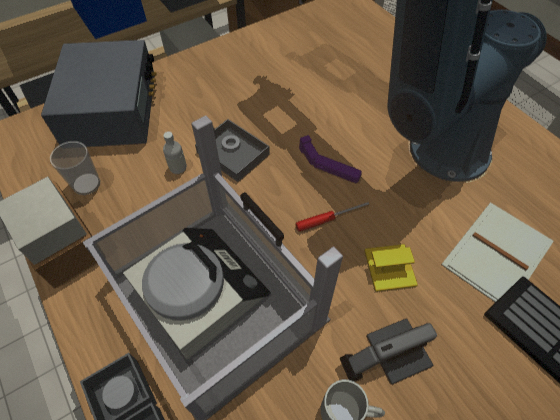

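View pics/b.png

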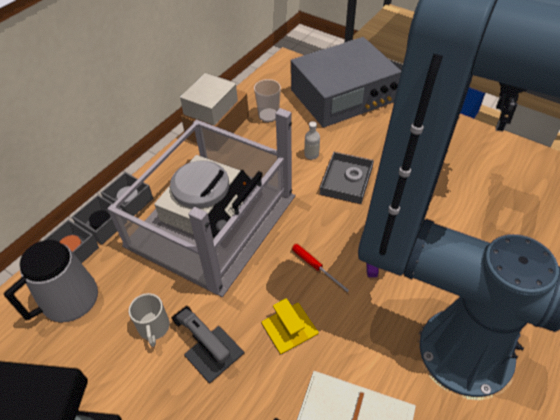

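Scene view: the grey scanner is on its dark stand at (390,350), with the mug close by at (350,400). The black sash pull is at (262,218) and the label at (228,262). The look-alikes are the purple scanner at (330,160) on the table and the yellow stand at (392,268). The tray at (247,150) and screwdriver at (324,221) are bystanders. I choose the grey scanner at (390,350). The side view agrees, showing the scanner at (205,335), the pull at (250,190) and the yellow stand at (290,325).

Run:
```python
from h import *
C={}
for n in('scene','side'):
    c=dict(np.load('pics/'+n+'.npz'));p=cloud(c);C[n]=p
    def sel(x0,x1,y0,y1,z0,z1):
        m=(p[...,0]>x0)&(p[...,0]<x1)&(p[...,1]>y0)&(p[...,1]<y1)&(p[...,2]>z0)&(p[...,2]<z1);return p[m]
    def rect(q): 
        r=cv2.minAreaRect((q[:,:2]*1000).astype(np.float32));v=np.linalg.svd(q[:,:2]-q[:,:2].mean(0),full_matrices=False)[2][0]
        return len(q),'c',np.round(r[0],1),'size',np.round(r[1],1),'ang',round(r[2],1),'pca',round(np.degrees(np.arctan2(v[1],v[0])),1),'zmed',round(np.median(q[:,2]),4)
    print(n,'scanner top',rect(sel(.43,.58,.28,.40,.084,.1)))
    for z0,z1 in((.03,.07),(.07,.082)): 
        q=sel(.42,.66,.28,.36,z0,z1); print(' scan z',z0,len(q),np.round(q.mean(0),3) if len(q) else'')
    print('stand foot',rect(sel(.42,.57,.27,.43,.004,.02)))
    dark=c['image'].mean(-1)<70
    m=dark&(p[...,2]>.165)&(p[...,2]<.2)&(np.abs(p[...,0]-.63)<.04)&(np.abs(p[...,1]-.02)<.12)
    print('bar',rect(p[m]),np.round(np.percentile(p[m],[2,98],axis=0),3).tolist())
    for s in((.55,.70,-.25,-.1),(.55,.7,.13,.27)):
        q=sel(*s,.27,.34); print('post',rect(q),np.round(np.percentile(q,[2,98],axis=0),3).tolist())
    q=sel(.66,.76,-.08,.1,.035,.09)
    q=q[(q[:,0]<.76)]
    # front panel plane, RANSAC-lite
    best=None;rng=np.random.default_rng(0)
    for _ in range(500):
        a=q[rng.choice(len(q),3,False)];nn=np.cross(a[1]-a[0],a[2]-a[0]);L=np.linalg.norm(nn)
        if L<1e-7:continue
        nn/=L;i=np.abs((q-a[0])@nn)<.003
        if best is None or i.sum()>best.sum():best=i
    b=q[best];nn=np.linalg.svd(b-b.mean(0),full_matrices=False)[2][2];nn*=-np.sign(nn[0])
    print('panel',len(b),np.round(b.mean(0),3),'n',np.round(nn,3),'elev',np.degrees(np.arcsin(nn[2])),'az',np.degrees(np.arctan2(-nn[1],-nn[0])))
    W=c['image'].min(-1)>110
    m=W&(p[...,0]>.68)&(p[...,0]<.73)&(np.abs(p[...,1])<.05)&(p[...,2]>.04)&(p[...,2]<.085)
    print('label',m.sum(),rect(p[m]),np.round(p[m].mean(0),4))
P=pose();print(np.round(P[1].as_matrix(),3))
im=cv2.imread('pics/a.png');cv2.imwrite('pics/c.png',cv2.resize(np.hstack([im[300:420,320:460],im[180:300,190:330]]),None,fx=2.8,fy=2.8,interpolation=2))
```

```text
scene scanner top (979, 'c', array([511.3, 344.2]), 'size', array([ 30.6, 135.5]), 'ang', 77.5, 'pca', np.float64(-12.4), 'zmed', np.float64(0.0879))
 scan z 0.03 707 [0.608 0.33  0.053]
 scan z 0.07 290 [0.579 0.334 0.077]
stand foot (1546, 'c', array([499.6, 344.7]), 'size', array([110.4, 100. ]), 'ang', 78.1, 'pca', np.float64(78.8), 'zmed', np.float64(0.0081))
bar (185, 'c', array([630.7,  18.7]), 'size', array([ 11. , 238.1]), 'ang', 5.5, 'pca', np.float64(95.3), 'zmed', np.float64(0.1707)) [[0.622, -0.092, 0.165], [0.645, 0.132, 0.194]]
post (509, 'c', array([ 643.3, -169.7]), 'size', array([40.8, 25.3]), 'ang', 4.3, 'pca', np.float64(-5.0), 'zmed', np.float64(0.3051)) [[0.628, -0.18, 0.271], [0.663, -0.157, 0.321]]
post (599, 'c', array([611.7, 203.9]), 'size', array([37.2, 24. ]), 'ang', 5.7, 'pca', np.float64(-3.4), 'zmed', np.float64(0.3154)) [[0.595, 0.193, 0.272], [0.63, 0.216, 0.32]]
panel 975 [0.708 0.01  0.065] n [-0.755 -0.104  0.647] elev 40.34859254286188 az 7.827972354956154
label 70 (70, 'c', array([706.6, -11. ]), 'size', array([25.8, 58.5]), 'ang', 8.8, 'pca', n
[... 618 characters left out ...]
post (305, 'c', array([ 641.5, -168.1]), 'size', array([41.1, 28.2]), 'ang', 0.6, 'pca', np.float64(-167.1), 'zmed', np.float64(0.3039)) [[0.622, -0.179, 0.272], [0.659, -0.155, 0.322]]
post (393, 'c', array([608.9, 205.1]), 'size', array([43.1, 26.4]), 'ang', 8.4, 'pca', np.float64(-161.7), 'zmed', np.float64(0.3073)) [[0.589, 0.194, 0.272], [0.626, 0.218, 0.322]]
panel 467 [0.715 0.018 0.076] n [-0.727 -0.096  0.68 ] elev 42.84486076985945 az 7.525639732239184
label 83 (83, 'c', array([710. ,  -8.7]), 'size', array([18.7, 67.6]), 'ang', 12.8, 'pca', np.float64(109.5), 'zmed', np.float64(0.0716)) [0.7097 0.0034 0.0701]
[[ 0.943  0.331 -0.   ]
 [ 0.331 -0.943  0.   ]
 [-0.    -0.    -1.   ]]
```

View pics/c.png

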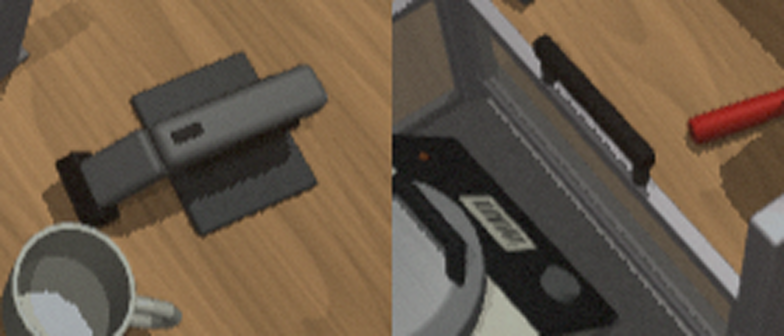

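```bash
cat >> h.py <<'E'
def yaw(r): x=r.as_matrix()[:,0]; return np.degrees(np.arctan2(x[1],x[0]))
def go(*wps, P=None):
    "each wp: x,y,z,yaw deg -> plan numbers from the measured pose"
    p,r=P or pose()
    for w in wps:
        d=r.as_matrix().T@(np.array(w[:3])-p)/.4
        t=-((w[3]-yaw(r)+180)%360-180)/180
        print('shift',np.round(d,4).tolist(),'turn',round(t,4))
E
python3 -c "
from h import *
go((.3,-.4,.33,60),(.52,.01,.33,94.8),(.629,.019,.33,94.8))"
```

```text
shift [0.3762, -0.2455, -0.3165] turn -0.2258
shift [1.2348, -1.0303, -0.3165] turn -0.4191
shift [1.4993, -0.9612, -0.3166] turn -0.4191
```

Request:
play_rows([
  [85, [0.1, -0.06, -0.2], -0.05],
  [85, [0.2, -0.13, -0.3], -0.1],
  [85, [0.3, -0.2, -0.32], -0.15],
  [85, [0.4, -0.27, -0.32], -0.19],
  [85, [0.5, -0.35, -0.32], -0.24],
  [85, [0.6, -0.42, -0.32], -0.28],
  [85, [0.7, -0.5, -0.32], -0.33],
  [85, [0.8, -0.57, -0.32], -0.38],
  [85, [0.9, -0.65, -0.32], -0.42],
  [85, [0.95, -0.7, -0.32], -0.42],
])

```text
time_s: 2.2
eef_pos: [0.4462, -0.1696, 0.3317]
eef_rot: [0.001, 0.674, 0.738, 0.0]
wrist_force: [0.8, -0.5, 0.6]
opening: 0.992
grasp_force: 0.0
```

```bash
python3 -c "
from h import *
print(pose()[0],yaw(pose()[1]))
go((.57,.019,.33,94.8))"
```

```text
[ 0.44616648 -0.16955148  0.3316927 ] 95.17512660948461
shift [0.4415, 0.3508, 0.0042] turn 0.0021
```

Request:
play_rows([
  [85, [0.1, 0.08, 0], 0],
  [85, [0.2, 0.16, 0], 0],
  [85, [0.3, 0.24, 0], 0],
  [85, [0.4, 0.31, 0], 0],
  [85, [0.44, 0.35, 0], 0],
  [85, [0.44, 0.35, 0], 0],
  [85, [0.44, 0.35, 0], 0],
])

```text
time_s: 2.9
eef_pos: [0.5694, 0.0163, 0.3309]
eef_rot: [-0.0, 0.675, 0.737, -0.0]
wrist_force: [0.0, -0.6, -0.6]
opening: 0.996
grasp_force: 0.0
```

Run:
```python
from h import *
P=pose();c=camera('wrist');save(c,'w1.png');p=cloud(c,P)
print(P[0],yaw(P[1]),c['T_tool_cam'].round(3).tolist())
I=c['image'].mean(-1)
m=(I<80)&(p[...,2]>.186)&(p[...,2]<.2)&(np.abs(p[...,0]-.63)<.04)&(np.abs(p[...,1]-.02)<.12)
q=p[m];print(len(q))
if len(q)>5:
    print(cv2.minAreaRect((q[:,:2]*1000).astype(np.float32)),np.percentile(q,[2,50,98],axis=0).round(4))
for l in('label','sash_handle'):
    for k in masks_of(c,l)[:2]:
        q=p[k['mask']];q=q[~np.isnan(q[:,0])]
        print(l,k['conf'],k['rect'],np.percentile(q,[2,50,98],axis=0).round(3).tolist(),cv2.minAreaRect((q[:,:2]*1000).astype(np.float32)))
```

```text
[0.56937926 0.01631181 0.33093761] 95.03065321348495 [[-0.001, -0.945, -0.327, 0.084], [1.0, -0.001, -0.0, 0.001], [0.0, -0.327, 0.945, -0.171], [0.0, 0.0, 0.0, 1.0]]
25
((622.2310180664062, 18.09699249267578), (1.8457742929458618, 113.11055755615234), 4.822545051574707) [[ 0.617  -0.0381  0.1863]
 [ 0.6177  0.0695  0.1898]
 [ 0.6275  0.0742  0.1943]]
label 0.85 [384.9, 194.4, 31.0, 51.1] [[0.69, -0.041, 0.045], [0.705, -0.01, 0.063], [0.72, 0.019, 0.078]] ((705.75341796875, -11.168399810791016), (28.01876449584961, 64.49797058105469), 8.700211524963379)
sash_handle 0.86 [337.2, 172.8, 48.1, 345.7] [[0.609, -0.146, 0.047], [0.623, 0.041, 0.174], [0.643, 0.172, 0.22]] ((651.0576782226562, 11.639572143554688), (60.49626922607422, 364.1015319824219), 5.134091854095459)
```

View pics/w1.png

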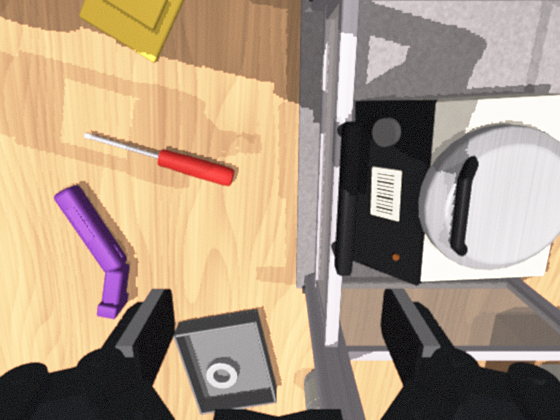

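The wrist view shows the bar at columns 337–356, rows 122–275, and the label at (386,194). The purple scanner at (95,240) and yellow stand at (130,15) are both out of the way.

Run:
```python
from h import *
P=pose();c=camera('wrist');p=cloud(c,P);I=c['image'].mean(-1)
for r in(150,200,250):
    for u in range(318,364,3): print(r,u,int(I[r,u]),p[r,u].round(4))
```

```text
150 318 166 [0.6234 0.0249 0.0087]
150 321 234 [0.622  0.0315 0.0504]
150 324 149 [0.6231 0.0345 0.0688]
150 327 154 [0.6229 0.0385 0.0942]
150 330 135 [0.6224 0.0424 0.1188]
150 333 91 [0.6179 0.0495 0.1654]
150 336 128 [0.6192 0.0509 0.1737]
150 339 129 [0.6216 0.0514 0.1752]
150 342 23 [0.6172 0.057  0.2126]
150 345 25 [0.6186 0.0579 0.2178]
150 348 31 [0.6205 0.0584 0.2198]
150 351 14 [0.6229 0.0585 0.2192]
150 354 30 [0.6248 0.059  0.221 ]
150 357 27 [0.6274 0.059  0.2197]
150 360 19 [0.6297 0.0591 0.2192]
150 363 21 [0.6773 0.0335 0.0337]
200 318 168 [ 0.6263 -0.0329  0.0482]
200 321 186 [ 0.6287 -0.0298  0.0581]
200 324 149 [ 0.6281 -0.0214  0.0859]
200 327 142 [ 0.6275 -0.0138  0.1112]
200 330 119 [0.6221 0.0009 0.1614]
200 333 212 [0.6228 0.0045 0.1732]
200 336 238 [0.6252 0.0053 0.1753]
200 339 16 [0.6207 0.0159 0.2117]
200 342 38 [0.6216 0.0183 0.2195]
200 345 55 [0.6239 0.0186 0.2198]
200 348 50 [0.6264 0.0187 0.2193]
200 351 40 [0.6289 0.0189 0.2192]
200 354 31 [0.6317 0.0186 0.2175]
200 357 21 [0.6345 0.0183 0.2158]
200 360 29 [ 0.6848 -0.0334  0.0304]
200 363 27 [ 0.6874 -0.0316  0.0356]
250 318 236 [ 0.6343 -0.1016  0.0511]
250 321 149 [ 0.6341 -0.09    0.0765]
250 324 147 [ 0.6331 -0.0777  0.1037]
250 327 128 [ 0.6319 -0.0661  0.1292]
250 330 187 [ 0.6266 -0.0461  0.174 ]
250 333 137 [ 0.6267 -0.0397  0.1878]
250 336 15 [ 0.6247 -0.0297  0.2102]
250 339 23 [ 0.6257 -0.0263  0.2175]
250 342 44 [ 0.6278 -0.0252  0.2195]
250 345 48 [ 0.6303 -0.0249  0.2196]
250 348 51 [ 0.6331 -0.0252  0.2185]
250 351 35 [ 0.6355 -0.0249  0.2187]
250 354 27 [ 0.6895 -0.1092  0.0245]
250 357 37 [ 0.6926 -0.107   0.0286]
250 360 28 [ 0.6958 -0.105   0.0324]
250 363 30 [ 0.6982 -0.1021  0.0384]
```

```bash
python3 -c "
from h import *
go((.628,.0185,.30,94.9),(.628,.0185,.191,94.9))"
```

```text
shift [-0.0035, 0.1473, 0.0789] turn -0.0002
shift [-0.0034, 0.1473, 0.3514] turn -0.0002
```

Request:
play_rows([
  [85, [0, 0.075, 0], 0],
  [85, [0, 0.147, 0.04], 0],
  [85, [0, 0.147, 0.12], 0],
  [85, [0, 0.147, 0.2], 0],
  [85, [0, 0.147, 0.28], 0],
  [85, [0, 0.147, 0.34], 0],
  [85, [0, 0.147, 0.351], 0],
  [85, [0, 0.147, 0.351], 0],
  [85, [0, 0.147, 0.351], 0],
])

```text
time_s: 4.0
eef_pos: [0.6292, 0.0205, 0.193]
eef_rot: [0.001, 0.676, 0.737, 0.001]
wrist_force: [0.4, 0.2, 0.5]
opening: 0.992
grasp_force: 0.0
```

Request:
play_rows([
  [0, [0, 0, 0], 0],
  [0, [0, 0, 0], 0],
  [0, [0, 0, 0], 0],
  [0, [0, 0, 0], 0],
  [0, [0, 0, 0], 0],
  [0, [0, 0, 0], 0],
  [0, [0, 0, 0], 0],
  [0, [0, 0, 0], 0],
])

```text
time_s: 4.8
eef_pos: [0.6282, 0.0212, 0.1908]
eef_rot: [-0.0, 0.676, 0.737, 0.0]
wrist_force: [0.8, 0.6, -0.3]
opening: 0.001
grasp_force: 0.0
```

The fingers shut fully without holding anything, so I'll look before doing more.

Run:
```python
from h import *
s=camera('scene');d=camera('side');w=camera('wrist')
for n,c in(('scene',s),('side',d)):
    p=cloud(c);I=c['image'].mean(-1)
    m=(I<60)&(p[...,2]>.17)&(p[...,2]<.24)&(np.abs(p[...,0]-.63)<.03)&(np.abs(p[...,1]-.02)<.09)
    print(n,m.sum(),np.percentile(p[m],[2,50,98],axis=0).round(3).tolist())
a=cv2.resize(s['image'][130:290,190:350],(400,400));b=cv2.resize(d['image'][100:260,180:340],(400,400))
cv2.imwrite('pics/d.png',np.hstack([a,b])[:,:,::-1]);save(w,'w2.png')
```

```text
scene 345 [[0.618, -0.025, 0.18], [0.629, 0.051, 0.216], [0.642, 0.08, 0.238]]
side 266 [[0.615, -0.036, 0.179], [0.621, 0.036, 0.215], [0.633, 0.082, 0.236]]
```

View pics/d.png

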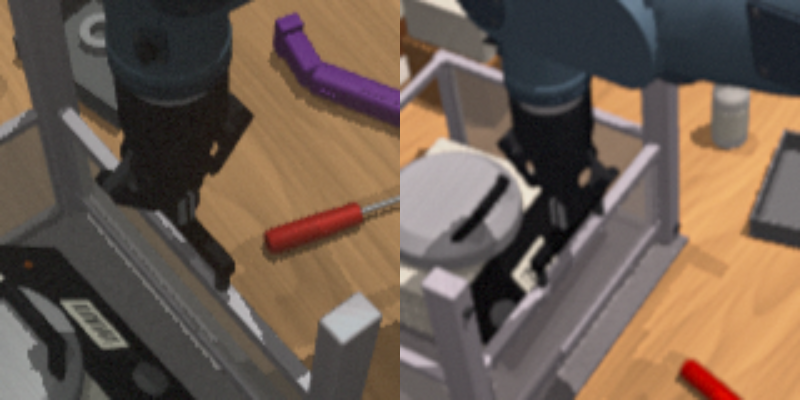

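Both views show the gripper over the bar, but whether the pads hold it is unclear. I'll check the wrist picture.

View pics/w2.png

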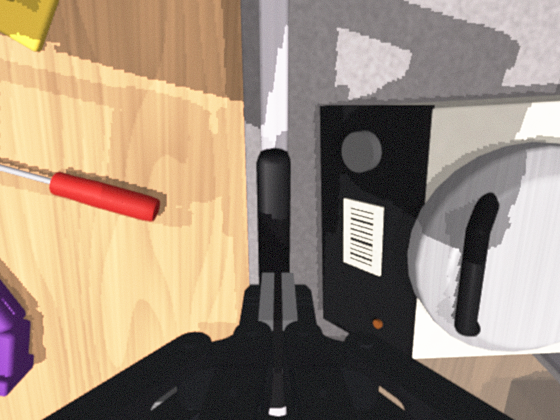

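Run:
```python
from h import *
P=pose();o=get_obs();print(o['opening'],o['grasp_force'],P[0])
c=camera('wrist');p=cloud(c,P);I=c['image'].mean(-1)
for r in(170,220,260,280,290,300,310,330,360,410):
    print(r,[(u,int(I[r,u]),p[r,u].round(3).tolist()) for u in (262,270,277,284,292)])
cv2.imwrite('pics/e.png',cv2.resize(c['image'][260:420,200:360],(600,600),interpolation=cv2.INTER_CUBIC)[:,:,::-1])
```

```text
0.002208637674000087 0.0 [0.62812947 0.02120212 0.19083503]
170 [(262, 63, [0.618, 0.074, 0.218]), (270, 75, [0.621, 0.074, 0.219]), (277, 55, [0.624, 0.075, 0.22]), (284, 38, [0.627, 0.075, 0.219]), (292, 127, [0.642, 0.031, 0.008])]
220 [(262, 23, [0.62, 0.053, 0.219]), (270, 32, [0.623, 0.054, 0.22]), (277, 30, [0.626, 0.053, 0.218]), (284, 28, [0.629, 0.053, 0.218]), (292, 132, [0.647, -0.02, 0.01])]
260 [(262, 18, [0.621, 0.034, 0.218]), (270, 25, [0.625, 0.035, 0.219]), (277, 20, [0.628, 0.036, 0.22]), (284, 27, [0.631, 0.035, 0.218]), (292, 132, [0.652, -0.066, 0.008])]
280 [(262, 98, [0.622, 0.031, 0.229]), (270, 104, [0.625, 0.031, 0.229]), (277, 24, [0.628, 0.031, 0.229]), (284, 102, [0.631, 0.032, 0.23]), (292, 102, [0.634, 0.032, 0.23])]
290 [(262, 101, [0.622, 0.031, 0.238]), (270, 100, [0.625, 0.031, 0.237]), (277, 13, [0.628, 0.031, 0.237]), (284, 105, [0.631, 0.032, 0.238]), (292, 98, [0.634, 0.032, 0.237])]
300 [(262, 101, [0.622, 0.031, 0.244]), (270, 103, [0.625, 0.032, 0.245]), (277, 27, [0.628, 0.031, 0.243]), (284, 106, [0.63, 0.032, 0.245]), (292, 99, [0.633, 0.032, 0.244])]
310 [(262, 102, [0.623, 0.031, 0.251]), (270, 100, [0.625, 0.031, 0.251]), (277, 22, [0.628, 0.032, 0.251]), (284, 102, [0.63, 0.031, 0.25]), (292, 100, [0.633, 0.032, 0.251])]
330 [(262, 23, [0.623, 0.032, 0.263]), (270, 41, [0.626, 0.033, 0.264]), (277, 34, [0.628, 0.027, 0.256]), (284, 59, [0.63, 0.033, 0.264]), (292, 22, [0.633, 0.033, 0.263])]
360 [(262, 34, [0.624, 0.032, 0.277]), (270, 31, [0.626, 0.024, 0.267]), (277, 35, [0.629, 0.015, 0.257]), (284, 31, [0.631, 0.022, 0.265]), (292, 30, [0.632, 0.032, 0.276])]
410 [(262, 28, [0.625, 0.025, 0.287]), (270, 254, [0.634, -0.096, 0.174]), (277, 248, [0.639, -0.095, 0.175]), (284, 238, [0.643, -0.095, 0.174]), (292, 31, [0.633, 0.023, 0.285])]
```

View pics/e.png

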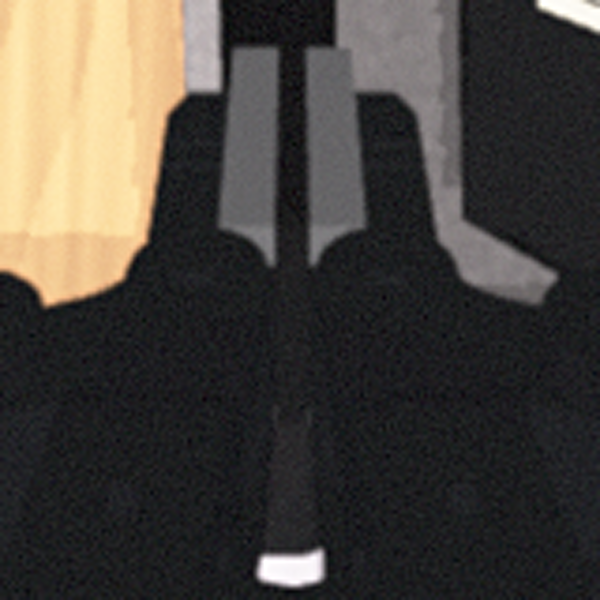

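The crop shows the pads shut at rows 272–320 with the bar passing under or through them, and no force reading. I'll raise the tool 5 cm and measure where the fingertips really are in the tool frame.

Request:
play_rows([
  [0, [0, 0, -0.03], 0],
  [0, [0, 0, -0.08], 0],
  [0, [0, 0, -0.13], 0],
  [0, [0, 0, -0.15], 0],
  [0, [0, 0, -0.15], 0],
  [0, [0, 0, -0.15], 0],
])

```text
time_s: 5.6
eef_pos: [0.6279, 0.0212, 0.2504]
eef_rot: [-0.0, 0.676, 0.737, -0.0]
wrist_force: [0.6, -0.6, -0.0]
opening: 0.001
grasp_force: 0.0
```

Run:
```python
from h import *
P=pose();o=get_obs();print(o['opening'],o['grasp_force'],P[0],o['wrist_force'])
c=camera('wrist');p=cloud(c,P);T=c['T_tool_cam'];I=c['image'].mean(-1)
t=(p-P[0])@P[1].as_matrix()
for r in range(190,340,8):
    print(r,[(u,int(I[r,u]),t[r,u].round(3).tolist(),round(float(p[r,u,2]),3)) for u in (268,288)])
s=camera('scene');p=cloud(s);I=s['image'].mean(-1)
save(c,'w3.png')
```

```text
0.0012311750503522618 0.0 [0.62788088 0.02120263 0.25043426] [ 0.58159696 -0.56034223 -0.0377484 ]
190 [(268, 34, [0.029, -0.005, 0.031], 0.219), (288, 123, [-0.028, 0.013, 0.243], 0.007)]
198 [(268, 26, [0.024, -0.005, 0.032], 0.219), (288, 121, [-0.038, 0.013, 0.242], 0.008)]
206 [(268, 26, [0.02, -0.005, 0.031], 0.219), (288, 125, [-0.048, 0.013, 0.244], 0.007)]
214 [(268, 22, [0.014, -0.005, 0.032], 0.218), (288, 121, [-0.057, 0.013, 0.242], 0.009)]
222 [(268, 21, [0.009, -0.005, 0.032], 0.218), (288, 127, [-0.068, 0.013, 0.243], 0.008)]
230 [(268, 14, [0.004, -0.005, 0.032], 0.218), (288, 133, [-0.078, 0.013, 0.241], 0.009)]
238 [(268, 42, [-0.0, -0.005, 0.031], 0.219), (288, 132, [-0.088, 0.013, 0.241], 0.009)]
246 [(268, 39, [-0.006, -0.005, 0.032], 0.219), (288, 128, [-0.099, 0.014, 0.243], 0.008)]
254 [(268, 41, [-0.011, -0.005, 0.032], 0.219), (288, 131, [-0.11, 0.014, 0.243], 0.007)]
262 [(268, 48, [-0.016, -0.005, 0.031], 0.219), (288, 127, [-0.121, 0.014, 0.243], 0.008)]
270 [(268, 35, [-0.022, -0.005, 0.032], 0.218), (288, 132, [-0.132, 0.014, 0.242], 0.008)]
278 [(268, 100, [0.011, -0.003, -0.038], 0.288), (288, 102, [0.01, 0.005, -0.037], 0.287)]
286 [(268, 102, [0.01, -0.003, -0.043], 0.294), (288, 101, [0.01, 0.005, -0.042], 0.293)]
294 [(268, 94, [0.011, -0.003, -0.05], 0.3), (288, 98, [0.011, 0.005, -0.05], 0.3)]
302 [(268, 100, [0.01, -0.003, -0.055], 0.305), (288, 102, [0.011, 0.005, -0.055], 0.306)]
310 [(268, 97, [0.01, -0.002, -0.06], 0.31), (288, 100, [0.01, 0.005, -0.06], 0.31)]
318 [(268, 100, [0.01, -0.002, -0.064], 0.315), (288, 98, [0.01, 0.004, -0.064], 0.315)]
326 [(268, 34, [0.012, -0.002, -0.071], 0.321), (288, 27, [0.012, 0.004, -0.071], 0.321)]
334 [(268, 29, [0.012, -0.002, -0.076], 0.326), (288, 27, [0.011, 0.004, -0.075], 0.325)]
```

Run:
```python
from h import *
P=pose();print(P[0])
for n in('scene','side'):
    c=camera(n);p=cloud(c)
    d=np.abs(p[...,:2]-P[0][:2]).max(-1)
    m=(d<.03)&(p[...,2]>.205)&(p[...,2]<.36)
    print(n,np.histogram(p[m][:,2],bins=np.arange(.205,.36,.01)))
```

```text
[0.62745138 0.02125657 0.24958886]
scene (array([ 65, 159,   0,   0,   0,   0,   0,  19,  46,  50,  36,  63, 153,
        62,  68]), array([0.205, 0.215, 0.225, 0.235, 0.245, 0.255, 0.265, 0.275, 0.285,
       0.295, 0.305, 0.315, 0.325, 0.335, 0.345, 0.355]))
side (array([49, 93,  0,  0,  0,  0,  0, 13, 31, 36, 30, 34, 88, 53, 41]), array([0.205, 0.215, 0.225, 0.235, 0.245, 0.255, 0.265, 0.275, 0.285,
       0.295, 0.305, 0.315, 0.325, 0.335, 0.345, 0.355]))
```

The fixed cameras and the wrist camera agree: the real fingertips are about 34 mm behind the reported TCP, so the pads closed above the bar. I'll allow for that, open, and descend 34 mm deeper.

Request:
play_rows([
  [85, [0, 0, 0], 0],
  [85, [0, 0, 0], 0],
  [85, [0, 0, 0], 0],
  [85, [0, 0, 0], 0],
  [85, [0, 0, 0], 0],
  [85, [0, 0, 0.06], 0],
  [85, [0, 0, 0.12], 0],
  [85, [0, 0, 0.18], 0],
  [85, [0, 0, 0.225], 0],
  [85, [0, 0, 0.235], 0],
])

```text
time_s: 6.8
eef_pos: [0.6264, 0.0214, 0.1542]
eef_rot: [-0.002, 0.676, 0.737, -0.001]
wrist_force: [-0.1, -0.2, -0.6]
opening: 1.0
grasp_force: 0.0
```

Request:
play_rows([
  [0, [0, -0.004, 0], 0],
  [0, [0, -0.004, 0], 0],
  [0, [0, -0.004, 0], 0],
  [0, [0, -0.004, 0], 0],
  [0, [0, -0.004, 0], 0],
  [0, [0, -0.004, 0], 0],
  [0, [0, -0.004, 0], 0],
])

```text
time_s: 7.5
eef_pos: [0.6266, 0.0209, 0.1575]
eef_rot: [0.0, 0.676, 0.737, 0.0]
wrist_force: [-2.3, -0.6, 4.0]
opening: 0.155
grasp_force: 60.9
```

Request:
play_rows([
  [0, [0, 0, -0.025], 0],
  [0, [0, 0, -0.055], 0],
  [0, [0, 0, -0.085], 0],
  [0, [0, 0, -0.115], 0],
  [0, [0, 0, -0.145], 0],
  [0, [0, 0, -0.18], 0],
  [0, [0, 0, -0.215], 0],
  [0, [0, 0, -0.25], 0],
  [0, [0, 0, -0.28], 0],
  [0, [0, 0, -0.3], 0],
])

```text
time_s: 8.5
eef_pos: [0.6264, 0.021, 0.275]
eef_rot: [-0.001, 0.676, 0.737, -0.001]
wrist_force: [5.1, -1.0, -12.8]
opening: 0.154
grasp_force: 59.1
```

Request:
play_rows([
  [0, [0, 0, -0.01], 0],
  [0, [0, 0, -0.018], 0],
  [0, [0, 0, -0.026], 0],
  [0, [0, 0, -0.032], 0],
  [0, [0, 0, -0.036], 0],
  [0, [0, 0, -0.036], 0],
])

```text
time_s: 9.1
eef_pos: [0.6265, 0.0209, 0.291]
eef_rot: [-0.0, 0.676, 0.737, -0.0]
wrist_force: [4.6, -1.5, -11.4]
opening: 0.158
grasp_force: 59.3
```

Request:
play_rows([
  [0, [0, 0, -0.004], 0],
  [0, [0, 0, -0.008], 0],
  [0, [0, 0, -0.01], 0],
  [0, [0, 0, -0.01], 0],
])

```text
time_s: 9.5
eef_pos: [0.6263, 0.021, 0.2924]
eef_rot: [-0.001, 0.676, 0.737, -0.001]
wrist_force: [9.5, -1.7, -21.8]
opening: 0.153
grasp_force: 60.4
```

Request:
play_rows([
  [0, [0, 0, -0.005], 0],
  [0, [0, 0, -0.01], 0],
  [0, [0, 0, -0.01], 0],
])

```text
time_s: 9.8
eef_pos: [0.6261, 0.021, 0.2926]
eef_rot: [-0.003, 0.676, 0.737, -0.002]
wrist_force: [16.1, -2.0, -37.2]
opening: 0.151
grasp_force: 60.3
```

At the stop. I'll ease off to relieve the load, then release, rise and back away.

Request:
play_rows([
  [0, [0, 0, 0.012], 0],
  [0, [0, 0, 0.018], 0],
  [85, [0, 0, 0.018], 0],
  [85, [0, 0, 0.018], 0],
  [85, [0, 0, 0.018], 0],
  [85, [0, 0, 0.018], 0],
  [85, [0, 0, 0.018], 0],
  [85, [0, 0, -0.05], 0],
  [85, [0, 0, -0.14], 0],
  [85, [0, 0, -0.22], 0],
])

```text
time_s: 10.8
eef_pos: [0.6264, 0.0211, 0.3888]
eef_rot: [-0.0, 0.676, 0.737, 0.0]
wrist_force: [0.8, 0.8, 0.5]
opening: 1.002
grasp_force: 0.0
```

Run:
```python
from h import *
P=pose();print(P[0],yaw(P[1]))
c=camera('scene');p=cloud(c);I=c['image'].mean(-1)
m=(np.abs(p[...,0]-.628)<.02)&(np.abs(p[...,1]-.02)<.06)&(p[...,2]>.3)&(p[...,2]<.38)&(I<80)
print(m.sum(),np.percentile(p[m],[2,50,98],axis=0).round(3).tolist())
go((.5,.15,.38,130),(.511,.345,.30,167.6))
```

```text
[0.62637583 0.02107065 0.38879229] 94.95500387917983
878 [[0.619, -0.037, 0.301], [0.631, 0.029, 0.348], [0.639, 0.078, 0.353]]
shift [0.3495, -0.2914, 0.0358] turn -0.1947
shift [0.8333, -0.2238, 0.2353] turn -0.4036
```

Request:
play_rows([
  [85, [0.08, -0.07, 0], -0.045],
  [85, [0.16, -0.14, 0], -0.09],
  [85, [0.24, -0.21, 0], -0.135],
  [85, [0.34, -0.28, 0], -0.18],
  [85, [0.44, -0.28, 0], -0.225],
  [85, [0.54, -0.26, 0], -0.27],
  [85, [0.64, -0.25, 0.06], -0.315],
  [85, [0.74, -0.24, 0.12], -0.36],
  [85, [0.82, -0.225, 0.2], -0.4],
  [85, [0.833, -0.224, 0.235], -0.404],
])

```text
time_s: 11.85
eef_pos: [0.5066, 0.3478, 0.2894]
eef_rot: [-0.002, 0.104, 0.995, -0.001]
wrist_force: [-0.4, -0.1, -0.2]
opening: 0.995
grasp_force: 0.0
```

Request:
play_rows([
  [85, [0, 0, 0], 0],
  [85, [0, 0, 0], 0],
  [85, [0, 0, 0], 0],
])

```text
time_s: 12.15
eef_pos: [0.5097, 0.3444, 0.2956]
eef_rot: [0.002, 0.109, 0.994, 0.001]
wrist_force: [-0.3, 0.6, -0.1]
opening: 1.001
grasp_force: 0.0
```

Run:
```python
from h import *
P=pose();print(P[0],yaw(P[1]))
c=camera('wrist');save(c,'w4.png');p=cloud(c,P)
m=(p[...,2]>.084)&(p[...,2]<.1)&(p[...,0]>.42)&(p[...,0]<.6)&(p[...,1]>.29)&(p[...,1]<.39)
q=p[m];print(len(q),q[:,2].mean())
if len(q)>50:
    print(cv2.minAreaRect((q[:,:2]*1000).astype(np.float32)))
    v=np.linalg.svd(q[:,:2]-q[:,:2].mean(0),full_matrices=False)[2][0];print(q.mean(0),np.degrees(np.arctan2(v[1],v[0])))
for l in('head','mug'):
    for k in masks_of(c,l)[:2]:
        q=p[k['mask']];q=q[~np.isnan(q[:,0])];print(l,k['conf'],k['rect'],np.percentile(q,[2,50,98],axis=0).round(3).tolist())
```

```text
[0.50968278 0.34435312 0.29559484] 167.5276392819929
3704 0.08955547698330871
((511.65869140625, 344.01177978515625), (31.75815773010254, 139.64683532714844), 77.5140151977539)
[0.50426434 0.34565824 0.08955548] -12.41439018645426
head 0.93 [280.1, 243.2, 43.9, 38.9] [[0.57, 0.3, 0.037], [0.601, 0.326, 0.064], [0.629, 0.346, 0.085]]
mug 0.75 [330.8, 283.1, 69.4, 97.9] [[0.622, 0.335, 0.004], [0.685, 0.375, 0.058], [0.711, 0.417, 0.093]]
mug 0.28 [278.9, 243.8, 43.7, 36.2] [[0.571, 0.299, 0.037], [0.601, 0.326, 0.063], [0.628, 0.346, 0.085]]
```

View pics/w4.png

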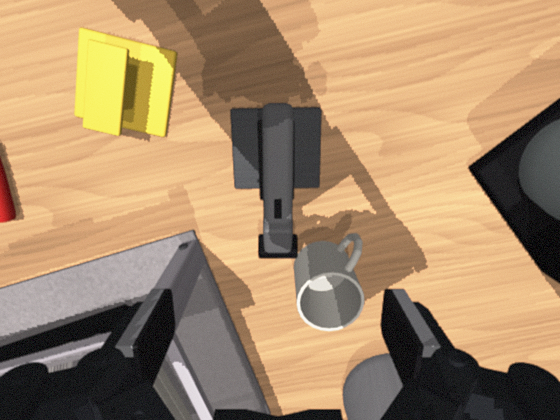

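The wrist view shows the grey scanner at (278,160) on its dark stand, the mug at (330,285) beside its head, and the yellow stand at (125,80). The measured width, top height and yaw match the description, so I'll descend.

Request:
play_rows([
  [85, [-0.003, 0, 0.1], 0],
  [85, [-0.003, 0, 0.2], 0],
  [85, [-0.003, 0, 0.3], 0],
  [85, [-0.003, 0, 0.4], 0],
  [85, [-0.003, 0, 0.5], 0],
  [85, [-0.003, 0, 0.57], 0],
  [85, [-0.003, 0, 0.62], 0],
  [85, [-0.003, 0, 0.645], 0],
  [85, [-0.003, 0, 0.655], 0],
  [85, [-0.003, 0, 0.655], 0],
])

```text
time_s: 13.3
eef_pos: [0.5103, 0.345, 0.032]
eef_rot: [0.0, 0.108, 0.994, 0.0]
wrist_force: [0.2, 0.0, 1.0]
opening: 0.999
grasp_force: 0.0
```

Request:
play_rows([
  [0, [0, 0, 0], 0],
  [0, [0, 0, 0], 0],
  [0, [0, 0, 0], 0],
  [0, [0, 0, 0], 0],
  [0, [0, 0, 0], 0],
  [0, [0, 0, 0], 0],
  [0, [0, 0, 0], 0],
])

```text
time_s: 14.0
eef_pos: [0.5103, 0.3453, 0.0322]
eef_rot: [0.001, 0.107, 0.994, 0.0]
wrist_force: [-1.2, 0.0, 5.7]
opening: 0.359
grasp_force: 61.5
```

```bash
python3 -c "
from h import *
print(pose()[0],yaw(pose()[1]))
go((.5103,.3453,.2,167.7),(.40,.2,.22,180),(.41,-.05,.2,188))"
```

```text
[0.51033777 0.34532278 0.03223796] 167.68137408283695
shift [-0.0004, 0.0003, -0.4194] turn -0.0001
shift [0.1914, -0.4134, -0.47] turn -0.0684
shift [0.0337, -1.0187, -0.4203] turn -0.1129
```

Request:
play_rows([
  [0, [0, 0, -0.05], 0],
  [0, [0, 0, -0.12], 0],
  [0, [0, 0, -0.2], 0],
  [0, [0, 0, -0.3], 0],
  [0, [0, 0, -0.4], 0],
  [0, [0.04, -0.08, -0.45], 0],
  [0, [0.09, -0.17, -0.47], -0.02],
  [0, [0.13, -0.26, -0.47], -0.04],
  [0, [0.17, -0.35, -0.47], -0.06],
  [0, [0.19, -0.42, -0.47], -0.068],
])

```text
time_s: 15.0
eef_pos: [0.3971, 0.1958, 0.2183]
eef_rot: [-0.001, -0.001, 1.0, -0.0]
wrist_force: [0.8, -0.9, -1.9]
opening: 0.367
grasp_force: 60.7
```

```bash
python3 -c "
from h import *
o=get_obs();print(pose()[0],yaw(pose()[1]),o['opening'],o['grasp_force'])
go((.41,-.05,.2,188))"
```

```text
[0.39713396 0.19577792 0.21832002] -179.94112791674434 0.3671069596142111 60.67315936088562
shift [-0.0316, -0.6144, 0.0461] turn -0.0441
```

Request:
play_rows([
  [0, [0, -0.1, 0], 0],
  [0, [0, -0.2, 0], -0.01],
  [0, [-0.01, -0.3, 0.01], -0.02],
  [0, [-0.02, -0.4, 0.02], -0.03],
  [0, [-0.03, -0.5, 0.03], -0.04],
  [0, [-0.03, -0.58, 0.045], -0.044],
  [0, [-0.03, -0.614, 0.045], -0.044],
  [0, [-0.03, -0.614, 0.045], -0.044],
  [0, [-0.03, -0.614, 0.045], -0.044],
])

```text
time_s: 15.9
eef_pos: [0.4107, -0.0482, 0.2008]
eef_rot: [-0.0, -0.068, 0.998, 0.0]
wrist_force: [-0.6, -0.4, -2.7]
opening: 0.362
grasp_force: 60.7
```

```bash
cat > m.py <<'E'
from h import *
from scipy.optimize import minimize
def label(c,P=None):
    p=cloud(c,P)
    for k in masks_of(c,'label')[:2]:
        q=p[k['mask']];q=q[~np.isnan(q[:,0])]
        if len(q)<30 or abs(np.median(q[:,0])-.706)>.03: continue
        # panel plane around
        w=p[np.isfinite(p[...,0])];w=w[(np.abs(w[:,0]-.706)<.04)&(np.abs(w[:,1]+.01)<.1)]
        n0=np.array([-.7586,-.1066,.6428]);b=w[np.abs((w-np.median(q,0))@n0)<.006]
        for _ in range(3):
            ctr=b.mean(0);n=np.linalg.svd(b-ctr,full_matrices=False)[2][2];n*=-np.sign(n[0])
            b=w[np.abs((w-ctr)@n)<.004]
        ey=np.cross([0,0,1],-n*[1,1,0]);ey/=np.linalg.norm(ey);ex=np.cross(ey,n)
        uv=np.c_[q@ey,q@ex]*1000; r=cv2.minAreaRect(uv.astype(np.float32)); cc=np.array(r[0])/1000
        C=ey*cc[0]+ex*cc[1]+n*(ctr@n)
        print('label',round(k['conf'],2),k['rect'],len(q),'C',C.round(4),'n',n.round(3),'elev',np.degrees(np.arcsin(n[2])).round(2),'az',np.degrees(np.arctan2(n[1],n[0])).round(2)%360-180,len(b),r[1:])
E
python3 - <<'E'
from m import *
P=pose();print(P[0],yaw(P[1]))
c=camera('wrist');save(c,'w5.png');label(c,P)
p=cloud(c,P);t=(p-P[0])@P[1].as_matrix()
for l in('head','scanner'):
  for k in masks_of(c,l)[:2]:
    q=t[k['mask']];q=q[~np.isnan(q[:,0])];print(l,k['conf'],k['rect'],np.percentile(q,[2,50,98],axis=0).round(3).tolist())
for n in('scene','side'):
    c=camera(n);label(c);save(c,n+'5.png');p=cloud(c)
    for k in masks_of(c,'head')[:2]:
        q=p[k['mask']];q=q[~np.isnan(q[:,0])];print(n,'head',k['conf'],k['rect'],np.percentile(q,[2,50,98],axis=0).round(3).tolist())
E
```

```text
[ 0.4107446  -0.04817392  0.20082597] -172.22348443208833
head 0.83 [113.4, 89.7, 97.0, 52.8] [[0.065, -0.172, 0.149], [0.084, -0.143, 0.16], [0.103, -0.107, 0.183]]
head 0.53 [279.4, 407.1, 90.7, 7.1] [[-0.271, -0.051, -0.004], [-0.093, -0.024, -0.002], [-0.092, 0.024, 0.169]]
scanner 0.85 [275.3, 275.4, 102.8, 283.1] [[-0.035, -0.016, -0.06], [0.027, -0.001, -0.058], [0.068, 0.015, -0.049]]
scanner 0.64 [179.2, 68.6, 232.1, 90.6] [[0.065, -0.169, 0.149], [0.092, -0.08, 0.165], [0.128, 0.007, 0.176]]
label 0.67 [226.8, 260.9, 23.4, 20.1] 187 C [ 0.7067 -0.0096  0.0601] n [-0.761 -0.108  0.639] elev 39.74 az 8.039999999999992 1580 ((60.7122802734375, 42.63478088378906), 4.712157249450684)
scene head 0.72 [299.4, 167.8, 39.9, 40.5] [[0.38, -0.158, -0.0], [0.504, -0.03, 0.226], [0.533, -0.008, 0.252]]
scene head 0.43 [306.6, 141.8, 9.8, 16.8] [[0.337, -0.231, 0.021], [0.353, -0.218, 0.045], [0.361, -0.209, 0.052]]
side head 0.93 [298.8, 195.9, 29.3, 24.8] [[0.468, -0.051, 0.199], [0.5, -0.022, 0.227], [0.53, -0.007, 0.253]]
side head 0.64 [377.5, 225.2, 21.8, 23.5] [[0.33, -0.228, 0.012], [0.342, -0.201, 0.04], [0.36, -0.163, 0.052]]
```

View pics/w5.png

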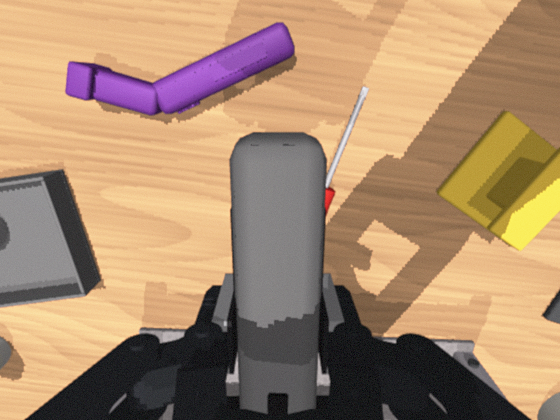

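The wrist view shows the scanner's handle held straight between the fingers, running up from the grip to (278,140), with everything else untouched. I'll check its pitch and yaw in the hand, then approach.

Run:
```python
from m import *
P=pose();c=camera('wrist');p=cloud(c,P);t=(p-P[0])@P[1].as_matrix()
q=t[150:310,236:318].reshape(-1,3);q=q[(q[:,2]<-.045)&(q[:,2]>-.07)&(np.abs(q[:,1])<.02)]
i=np.abs(q[:,1])<.010
print('pitch slope deg',np.degrees(np.arctan(np.polyfit(q[i,0],q[i,2],1)[0])),'rear x',q[:,0].max(),'z at0',np.polyval(np.polyfit(q[i,0],q[i,2],1),0))
xs=np.arange(.02,.062,.006);mid=[(q[np.abs(q[:,0]-x)<.003][:,1].min()+q[np.abs(q[:,0]-x)<.003][:,1].max())/2 for x in xs]
print('yaw deg',np.degrees(np.arctan(np.polyfit(xs,mid,1)[0])),np.mean(mid))
go((.46,-.0446,.15,188),(.5324,-.0344,.116,188))
```

```text
pitch slope deg 0.27305909913285414 rear x 0.06579898645845446 z at0 -0.05837975242647051
yaw deg 0.1378595042856877 -0.0011118799625749825
shift [-0.1221, -0.0075, 0.1284] turn -0.0008
shift [-0.3049, -0.007, 0.2134] turn -0.0008
```

Request:
play_rows([
  [0, [0, 0, 0.06], 0],
  [0, [0, 0, 0.12], 0],
  [0, [-0.02, 0, 0.18], 0],
  [0, [-0.06, 0, 0.213], 0],
  [0, [-0.12, -0.003, 0.213], 0],
  [0, [-0.18, -0.005, 0.213], 0],
  [0, [-0.23, -0.007, 0.213], 0],
  [0, [-0.27, -0.007, 0.213], 0],
  [0, [-0.295, -0.007, 0.213], 0],
  [0, [-0.305, -0.007, 0.213], 0],
])

```text
time_s: 17.45
eef_pos: [0.533, -0.0346, 0.116]
eef_rot: [-0.0, -0.068, 0.998, 0.0]
wrist_force: [0.4, -0.4, -2.3]
opening: 0.363
grasp_force: 60.8
```

Request:
play_rows([
  [0, [0, 0, 0], 0],
  [0, [0, 0, 0], 0],
  [0, [0, 0, 0], 0],
])

```text
time_s: 17.75
eef_pos: [0.5318, -0.0347, 0.1161]
eef_rot: [-0.0, -0.068, 0.998, 0.0]
wrist_force: [-0.1, 0.9, -2.2]
opening: 0.368
grasp_force: 60.8
```

Run:
```python
from m import *
P=pose();print(P[0],yaw(P[1]))
for n in('scene','side'):
    c=camera(n);save(c,n+'6.png');p=cloud(c)
    for l in('head','scanner'):
      for k in masks_of(c,l)[:2]:
        q=p[k['mask']];q=q[~np.isnan(q[:,0])];print(n,l,k['conf'],k['rect'],np.percentile(q,[2,50,98],axis=0).round(3).tolist())
a=cv2.imread('pics/scene6.png')[150:330,170:350];b=cv2.imread('pics/side6.png')[100:280,170:350]
cv2.imwrite('pics/f.png',cv2.resize(np.hstack([a,b]),(800,400),interpolation=cv2.INTER_CUBIC))
go((.5324,-.0344,.116,188))
```

```text
[ 0.53181796 -0.03468485  0.11610595] -172.1755849225352
scene head 0.72 [249.4, 230.0, 24.6, 23.0] [[0.627, -0.041, 0.118], [0.641, -0.015, 0.132], [0.653, 0.005, 0.142]]
scene head 0.51 [264.2, 207.1, 119.5, 152.4] [[0.614, -0.145, 0.175], [0.63, 0.032, 0.266], [0.648, 0.177, 0.352]]
scene scanner 0.87 [275.8, 205.1, 75.6, 71.7] [[0.469, -0.051, 0.107], [0.633, -0.021, 0.136], [0.653, 0.005, 0.175]]
scene scanner 0.76 [334.4, 160.1, 51.5, 46.5] [[0.287, -0.206, 0.008], [0.333, -0.118, 0.032], [0.365, -0.052, 0.041]]
side head 0.77 [257.9, 201.2, 27.1, 23.9] [[0.587, -0.105, 0.009], [0.62, -0.009, 0.146], [0.691, 0.011, 0.174]]
side head 0.6 [374.5, 224.8, 16.0, 22.3] [[0.334, -0.225, 0.02], [0.348, -0.188, 0.04], [0.362, -0.162, 0.051]]
side scanner 0.93 [282.2, 203.6, 69.3, 25.7] [[0.464, -0.049, 0.122], [0.526, -0.024, 0.165], [0.639, 0.004, 0.176]]
side scanner 0.9 [376.2, 245.0, 19.2, 61.6] [[0.279, -0.216, 0.012], [0.328, -0.121, 0.035], [0.358, -0.049, 0.048]]
shift [-0.0002, 0.0008, 0.0006] turn -0.0009
```

View pics/f.png

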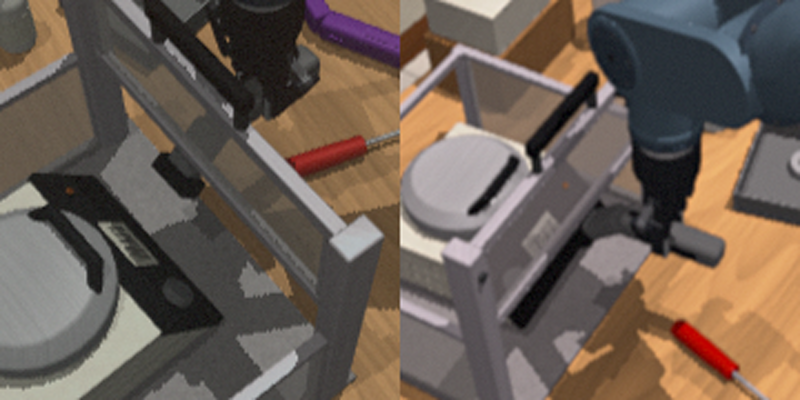

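The head is under the raised sash at about (180,175) in the left half of the picture, facing the label at (125,240). The measured window edge matches the plan, so I'll hold still.

Request:
play_rows([
  [0, [0, 0, 0], 0],
  [0, [0, 0, 0], 0],
  [0, [0, 0, 0], 0],
  [0, [0, 0, 0], 0],
  [0, [0, 0, 0], 0],
  [0, [0, 0, 0], 0],
  [0, [0, 0, 0], 0],
  [0, [0, 0, 0], 0],
  [0, [0, 0, 0], 0],
  [0, [0, 0, 0], 0],
])

```text
time_s: 19.05
eef_pos: [0.5324, -0.0347, 0.1161]
eef_rot: [-0.0, -0.068, 0.998, 0.0]
wrist_force: [0.0, 0.1, -2.4]
opening: 0.365
grasp_force: 60.8
```

Request:
play_rows([
  [0, [0, 0, 0], 0],
  [0, [0, 0, 0], 0],
  [0, [0, 0, 0], 0],
  [0, [0, 0, 0], 0],
  [0, [0, 0, 0], 0],
  [0, [0, 0, 0], 0],
  [0, [0, 0, 0], 0],
  [0, [0, 0, 0], 0],
  [0, [0, 0, 0], 0],
  [0, [0, 0, 0], 0],
])

```text
time_s: 20.05
eef_pos: [0.5325, -0.0347, 0.1161]
eef_rot: [0.0, -0.068, 0.998, -0.0]
wrist_force: [0.6, -0.2, -3.0]
opening: 0.367
grasp_force: 60.8
```

Request:
play_rows([
  [0, [0, 0, 0], 0],
  [0, [0, 0, 0], 0],
  [0, [0, 0, 0], 0],
  [0, [0, 0, 0], 0],
  [0, [0, 0, 0], 0],
  [0, [0, 0, 0], 0],
  [0, [0, 0, 0], 0],
  [0, [0, 0, 0], 0],
])

```text
time_s: 20.85
eef_pos: [0.5324, -0.0346, 0.1161]
eef_rot: [-0.0, -0.068, 0.998, 0.0]
wrist_force: [0.6, -0.1, -2.2]
opening: 0.364
grasp_force: 60.8
```

```bash
python3 -c "
from h import *
print(pose()[0],yaw(pose()[1]))
go((.41,-.05,.116,188),(.41,-.05,.22,188))"
```

```text
[ 0.53243261 -0.03464588  0.11609316] -172.1615277225806
shift [0.3085, 0.0037, 0.0002] turn -0.0009
shift [0.3085, 0.0037, -0.2598] turn -0.0009
```

Request:
play_rows([
  [0, [0.06, 0, 0], 0],
  [0, [0.14, 0, 0], 0],
  [0, [0.22, 0, 0], 0],
  [0, [0.29, 0, 0], 0],
  [0, [0.32, 0, -0.06], 0],
  [0, [0.32, 0, -0.14], 0],
  [0, [0.32, 0, -0.22], 0],
  [0, [0.32, 0, -0.26], 0],
  [0, [0.32, 0, -0.26], 0],
])

```text
time_s: 21.75
eef_pos: [0.4074, -0.0529, 0.2229]
eef_rot: [0.003, -0.068, 0.998, -0.001]
wrist_force: [-0.1, 0.4, -3.3]
opening: 0.364
grasp_force: 60.8
```

```bash
python3 -c "
from h import *
print(pose()[0],yaw(pose()[1]))
go((.40,.2,.22,178),(.46,.29,.22,168),(.5103,.3453,.22,167.68))"
```

```text
[ 0.4073702  -0.05290369  0.22294133] -172.16736506474797
shift [-0.0679, 0.6289, 0.0057] turn 0.0546
shift [-0.2471, 0.8314, 0.006] turn 0.1102
shift [-0.3905, 0.9512, 0.0063] turn 0.112
```

Request:
play_rows([
  [0, [0, 0.1, 0], 0.005],
  [0, [-0.02, 0.2, 0], 0.015],
  [0, [-0.03, 0.31, 0], 0.025],
  [0, [-0.04, 0.42, 0], 0.035],
  [0, [-0.05, 0.53, 0], 0.045],
  [0, [-0.07, 0.63, 0], 0.06],
  [0, [-0.15, 0.72, 0], 0.085],
  [0, [-0.24, 0.82, 0], 0.105],
  [0, [-0.33, 0.9, 0], 0.112],
  [0, [-0.39, 0.951, 0], 0.112],
])

```text
time_s: 22.75
eef_pos: [0.5087, 0.3484, 0.2176]
eef_rot: [-0.001, 0.107, 0.994, -0.0]
wrist_force: [0.1, -0.7, -2.3]
opening: 0.365
grasp_force: 61.0
```

Request:
play_rows([
  [0, [0, 0, 0], 0],
  [0, [0, 0, 0], 0],
  [0, [0, 0, 0], 0],
])

```text
time_s: 23.05
eef_pos: [0.5073, 0.3452, 0.2188]
eef_rot: [-0.001, 0.107, 0.994, -0.001]
wrist_force: [0.3, -0.1, -3.0]
opening: 0.364
grasp_force: 61.1
```

```bash
python3 -c "
from h import *
print(pose()[0],yaw(pose()[1]))
go((.5103,.3453,.05,167.68),(.5103,.3453,.0322,167.68))"
```

```text
[0.5072843  0.34516785 0.21882166] 167.66350503006421
shift [-0.0081, 0.0026, 0.422] turn -0.0001
shift [-0.0082, 0.0027, 0.4665] turn -0.0001
```

Descend to 2 mm above, then correct in small steps.

Request:
play_rows([
  [0, [-0.008, 0.003, 0.08], 0],
  [0, [-0.008, 0.003, 0.17], 0],
  [0, [-0.008, 0.003, 0.26], 0],
  [0, [-0.008, 0.003, 0.34], 0],
  [0, [-0.008, 0.003, 0.41], 0],
  [0, [-0.008, 0.003, 0.44], 0],
  [0, [-0.008, 0.003, 0.458], 0],
  [0, [-0.008, 0.003, 0.46], 0],
  [0, [-0.008, 0.003, 0.46], 0],
  [0, [-0.008, 0.003, 0.46], 0],
])

```text
time_s: 24.05
eef_pos: [0.5129, 0.347, 0.0378]
eef_rot: [0.001, 0.107, 0.994, 0.001]
wrist_force: [-0.4, -0.4, -2.3]
opening: 0.364
grasp_force: 61.2
```

```bash
python3 -c "
from h import *
print(pose()[0],yaw(pose()[1]))
go((.5103,.3453,.0322,167.68))"
```

```text
[0.51286491 0.34698965 0.03784669] 167.67541089063133
shift [0.0054, -0.0055, 0.0141] turn -0.0
```

Request:
play_rows([
  [0, [0, 0, 0], 0],
  [0, [0, 0, 0], 0],
  [0, [0, 0, 0], 0],
])

```text
time_s: 24.35
eef_pos: [0.5119, 0.3466, 0.0365]
eef_rot: [0.0, 0.107, 0.994, 0.0]
wrist_force: [0.3, -0.3, -2.3]
opening: 0.366
grasp_force: 61.2
```

```bash
python3 -c "
from h import *
print(pose()[0],yaw(pose()[1]))
go((.5103,.3453,.0322,167.68))"
```

```text
[0.51190555 0.34660235 0.03648521] 167.6768510107327
shift [0.0032, -0.004, 0.0107] turn -0.0
```

Request:
play_rows([
  [0, [0.003, -0.004, 0], 0],
  [0, [0.003, -0.004, 0.003], 0],
  [0, [0.003, -0.004, 0.006], 0],
  [0, [0.003, -0.004, 0.008], 0],
  [0, [0.003, -0.004, 0.0095], 0],
  [0, [0.003, -0.004, 0.01], 0],
  [0, [0.003, -0.004, 0.01], 0],
])

```text
time_s: 25.05
eef_pos: [0.5103, 0.3452, 0.0323]
eef_rot: [0.0, 0.107, 0.994, 0.0]
wrist_force: [-0.3, 0.1, -0.4]
opening: 0.369
grasp_force: 61.5
```

The stand now carries the weight, with the wrist force down from −2.3 N to about 0. I'll release and rise.

Request:
play_rows([
  [85, [0, 0, 0], 0],
  [85, [0, 0, 0], 0],
  [85, [0, 0, 0], 0],
  [85, [0, 0, 0], 0],
  [85, [0, 0, 0], 0],
  [85, [0, 0, -0.03], 0],
  [85, [0, 0, -0.1], 0],
  [85, [0, 0, -0.2], 0],
  [85, [0, 0, -0.3], 0],
  [85, [0, 0, -0.4], 0],
])

```text
time_s: 26.05
eef_pos: [0.5101, 0.3452, 0.1947]
eef_rot: [0.0, 0.107, 0.994, 0.0]
wrist_force: [0.3, 0.3, 0.4]
opening: 0.995
grasp_force: 0.0
```

Request:
play_rows([
  [85, [0, 0, -0.1], 0],
  [85, [0, 0, -0.2], 0],
  [85, [0, 0, -0.25], 0],
  [85, [0, 0, -0.25], 0],
  [85, [0, 0, -0.25], 0],
])

```text
time_s: 26.55
eef_pos: [0.5101, 0.3452, 0.2925]
eef_rot: [0.0, 0.107, 0.994, 0.0]
wrist_force: [0.3, 0.2, -0.8]
opening: 1.0
grasp_force: 0.0
```

Run:
```python
from h import *
P=pose();print(P[0],get_obs()['wrist_force'])
c=camera('wrist');save(c,'w7.png');p=cloud(c,P)
m=(p[...,2]>.084)&(p[...,2]<.1)&(p[...,0]>.42)&(p[...,0]<.6)&(p[...,1]>.29)&(p[...,1]<.39)
q=p[m];print(len(q),q[:,2].mean(),cv2.minAreaRect((q[:,:2]*1000).astype(np.float32)))
s=camera('scene');p=cloud(s);I=s['image'].mean(-1)
m=(np.abs(p[...,0]-.628)<.02)&(np.abs(p[...,1]-.02)<.06)&(p[...,2]>.3)&(p[...,2]<.38)&(I<80)
print('bar',np.percentile(p[m],[2,50,98],axis=0).round(3).tolist())
save(s,'s7.png')
```

```text
[0.51007885 0.34515756 0.29250029] [ 0.25757646  0.19739639 -0.81705061]
3754 0.08956578314956591 ((511.9881896972656, 344.6679992675781), (31.91365623474121, 140.69662475585938), 77.68476867675781)
bar [[0.62, -0.037, 0.301], [0.631, 0.024, 0.349], [0.639, 0.079, 0.353]]
```

View pics/s7.png

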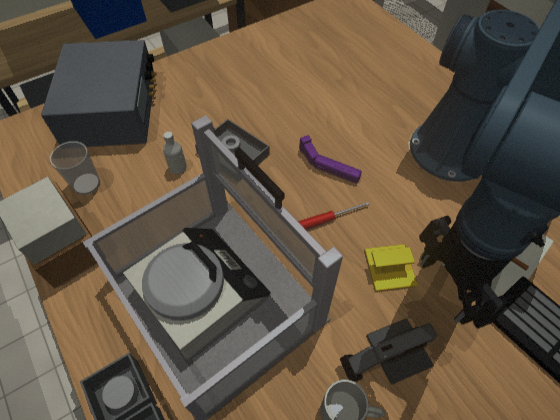

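The sash is up with its pull at (262,180). The scanner is back on its stand at (390,350), within 1 mm and 0.2° of where it lay, and everything else is unmoved. I'll hand it in.

```bash
python3 -c "
from bench import *
print(hand_in())"
```

```text
the job is handed in; nothing more can be done
None
```

I raised the sash to its stop, held the scanner still for about 3 s with its window aimed at the label from about 8 cm, laid it back on its stand within 1 mm of where it lay, and handed the job in at about 27 s.

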